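# Return the bench items to their matching rests

## Robot

A 7-joint arm with a two-finger parallel gripper is mounted at the origin on a cart in front of the work surface, level with it; the furniture and walls round the work are solid. World frame = base frame: x ahead of the robot, y to its left, z up, the work surface at z = 0. Lengths are in m, angles in rad, forces in N, time in s.
With the tool pointing down it reaches from about 0.425 to 0.825 m from the base axis. Payload 3.6 kg.
Tool frame: the origin (TCP) lies at the very end of the fingers, on their centre line; the grasp point (between the pads) lies 19 mm behind it; z points along the fingers, y is the line along which they close (so a half turn about z gives the same grasp; the last joint's range is limited). The gripper opens to 93 mm and grips with 3 to 60 N. Pads are 15 mm wide; open, the fingers measure 128 mm over their backs; the gripper's body (75 mm by 188 mm) begins 65 mm behind the grasp point.
Start: joints at [1.137, 0.615, -0.013, 1.423, 0.008, 1.103, -0.04], TCP at [0.257, -0.597, 0.219] pointing down, gripper open.
Joint ranges: [-3.12, 3.12], [-0.3, 2.06], [-1.34, 1.32], [0.26, 2.42], [-1.36, 4.5], [0.01, 1.98], [-2.84, 2.84]. Speed limits (rad/s): [2.79, 2.79, 3.14, 3.14, 3.14, 3.14, 3.14].

## Interface

Orientations are given as [roll, pitch, yaw] about the fixed x, y, z axes, in that order (R = Rz(yaw) Ry(pitch) Rx(roll)).
In Python, from station import status, eyes, job gives the robot as it stands.
- The arm moves only by the shell command python3 -m crank 'ROWS'. ROWS is JSON, a list of rows, each a list of 5 numbers: the opening, from 0 (shut) to 1 (fully open), then the shift along the tool's x, y, z normalised to -1 to 1, where 1 is 0.5 m, then the turn about the tool's z normalised to -1 to 1, where 1 is 60 degrees. A call has 1 to 20 rows; each row is the pose to reach, as a shift and turn from the pose commanded when the call began, along the tool's axes at that moment; what a row does not reach only later rows make up. A row lasts 1/10 s, in which the tool goes at most 50 mm and 8.59 degrees, less where a joint would pass 70% of its speed; a pose out of reach is approached as far as the arm can. A call with a number of a shift or a turn outside -1 to 1 is refused whole. A call with a gripper value outside its range is refused whole. The fingers move at their own pace and stop on an object; the grip force is fixed at half the most. Time passes only in rows, so rows that repeat a pose let the fingers close. It gives the time, the measured TCP pose, the force, the opening and the grip force at its end, in the units of the state.
- status.observe(): the state, without advancing time (a new reading comes with each control period).
- eyes.capture(name): name is "side" or "top"; returns (picture, depth): 480x640x3 uint8, red, green, blue; 480x640 float32, m along the optical axis (not along the pixel's ray), 0 where there is no reading.
- eyes.get_calibration(name): a dict with "vfov" (degrees; the focal length in pixels is half the picture's height over the tangent of half this angle, whatever the lens; pixels are square), "cx", "cy" (the principal point, pixels), "world_to_cam" (4x4, takes a point from world to camera coordinates). Camera axes: x right, y down, z forward; pixel columns grow to the right and rows downward; lengths in m; the calibration is good to about 2 mm. A picture is of the moment at which its call begins. get_calibration takes no time and is no camera call.
- job.finish_job(): hands the job in; it is judged then, once.
The state is a dict: "time_s": time; "qpos": joint angles; "dq": joint speeds; "joint_torque": joint torques, N m; "tool_pos": TCP position; "eef_rot": TCP orientation; "ft_force": force on the tool from outside, world axes, zero at the start; "torque": the same for the moment, N m; "opening": finger opening in m; "grip_force": force on a finger pad.
Only numpy, scipy, OpenCV 4.12 (cv2) and the standard library are available. Lean on these libraries where they do the work, as an engineer would, in place of code of your own. Each camera call takes 0.05 s, during which the arm holds its last target. There are 200 camera calls.

## Task

Tidy the bench: put the solder spool, the black loupe, the white nest block and the yellow plug each into the grey rest whose recess matches its shape and size. Each must end flat on the floor of its rest, inside the rim and upright, the long ones lying lengthwise in their recess (either way round), all four let go and at rest. Leave the orange cutters and the amber tape roll where they are.

Things in the scene. Friction and masses are not known exactly. Their poses are not given: they have to be found in the camera images.
- spool_mid (a point): solder spool standing on its flange: white round reel, diameter 60 mm, 41 mm high, coiled wire between its flanges (not the plain label roll that stands among the things at the back edge), about 0.25 kg. This point is its centre, half-way up (20.5 mm above its underside); z up. Can be gripped across its diameter in any direction.
- loupe_mid (a point): eye loupe standing upright: small black round cup, diameter 34 mm (32 mm between the fingers), 34 mm high, about 40 g. This point is its centre, half-way up (17 mm above its underside); z up. Can be gripped across its diameter in any direction.
- nest_mid (a point): white machined nest block lying flat: 44 mm (its x) by 64 mm (its y), body 18 mm thick with small pins and studs on top up to 24 mm, round cut-out in its top, about 0.13 kg. This point is its middle, 9 mm above its underside; z up. Grip across the 44 mm width (along its x).
- plug_mid (a point): small yellow ground plug lying flat: 21 mm at its widest (its x; 18 mm between the fingers), 44 mm long (its y; the round wide head is at +y, the narrow 12 mm tail at -y), 12 mm high, about 20 g. This point is its middle, 6 mm above its underside; z up. Grip across its width (along its x).
- rest_spool: fixed plain grey plastic rest, the larger round dish: round recess of 76 mm diameter, 86 mm outside, for the spool. Floor 3 mm above the worktop, rim top 8 mm above the worktop (5 mm above the floor), rim 5 mm thick. Origin at the centre of the recess, at worktop level; z up.
- rest_loupe: fixed plain grey plastic rest, the smaller round dish: round recess of 50 mm diameter, 60 mm outside, for the loupe. Floor 3 mm above the worktop, rim top 8 mm above the worktop (5 mm above the floor), rim 5 mm thick. Origin at the centre of the recess, at worktop level; z up.
- rest_nest: fixed plain grey plastic rest, the larger rectangular one: recess 60 mm (its x) by 80 mm (its y), 70 x 90 mm outside, for the nest block, whose long side lies along the rest's y, either way round. The rim stands only at the four corners and ends: each long side has a 38 mm wide gap in its middle for the fingers. Floor 3 mm above the worktop, rim top 8 mm above the worktop (5 mm above the floor), rim 5 mm thick. Origin at the centre of the recess, at worktop level; z up.
- rest_plug: fixed plain grey plastic rest, the smaller rectangular one: recess 37 mm (its x) by 60 mm (its y), 47 x 70 mm outside, for the plug, whose length lies along the rest's y, either way round. The rim stands only at the four corners and ends: each long side has a 38 mm wide gap in its middle for the fingers. Floor 3 mm above the worktop, rim top 8 mm above the worktop (5 mm above the floor), rim 5 mm thick. Origin at the centre of the recess, at worktop level; z up.
- cutter: bystander: flush cutters with orange handles lying flat behind the rests on the right, 52 x 138 x 12 mm, long along its y; origin at the centre of its underside. To be left where it is.
- amber: bystander: roll of amber tape lying flat behind the rests, diameter 68 mm, 19 mm high; origin at the centre of its underside. To be left where it is.
Things that resemble listed ones, but are neither listed nor needed, are in the scene too. There is more than one size of the part that bears loupe_mid; the job needs the largest.

How it is judged:
At the end, for the whole second after the job is handed in: Each sits on the floor of its own rest (+1.5/-3 mm), tilted under 0.06 rad, slower than 0.02 m/s: spool and loupe within 12 mm, nest block and plug within 14.5 mm of the recess centre (anywhere inside the rim), nest block turned under 0.4 rad, plug under 0.55 rad from the recess (horizontal distance between spool_mid and rest_spool below 0.012 m and z of spool_mid in the frame of rest_spool between 0.0205 and 0.025 m and angle between each of spool_mid, loupe_mid, nest_mid, plug_mid's own z axis and vertical below 0.06 rad and linear speed of each of spool, loupe, nest, plug below 0.02 m/s and horizontal distance between loupe_mid and rest_loupe below 0.012 m and z of loupe_mid in the frame of rest_loupe between 0.017 and 0.0215 m and horizontal distance between nest_mid and rest_nest below 0.0145 m and z of nest_mid in the frame of rest_nest between 0.009 and 0.0135 m and angle between the y axis of nest_mid and the y axis of rest_nest, either way round below 0.4 rad and horizontal distance between plug_mid and rest_plug below 0.0145 m and z of plug_mid in the frame of rest_plug between 0.006 and 0.0105 m and angle between the y axis of plug_mid and the y axis of rest_plug, either way round below 0.55 rad); the robot touches nothing.
It fails at once if orange cutters: shoved more than 30 mm (distance of cutter from where it was at the start of the episode above 0.03 m).
It fails at once if amber tape roll: shoved more than 30 mm (distance of amber from where it was at the start of the episode above 0.03 m).
It also fails if it takes over 88 s, if anything falls off the work surface, if the arm or the gripper's body presses on something with over 40 N, if the wrist force passes 120 N, or if a joint passes its speed limit or range.

## Working session

There is one attempt and no reset: what is moved stays moved. The work goes in short steps, Python scripts to look and compute and a shell command to move; the robot and the scene stay as the last step left them, time stands still between calls to the robot, and variables do not carry over. Pictures are saved under pics/ and viewed, at most 14 in all, crops included, and the job is handed in when it is done.

```bash
ls; mkdir -p pics
python3 - <<'E'
from station import status, eyes
import cv2,numpy as np
s=status.observe();print(s)
for n in("top","side"):
    p,d=eyes.capture(n);cv2.imwrite(f"pics/{n}0.png",p[...,::-1]);np.save(f"pics/{n}0d.npy",d)
    c=eyes.get_calibration(n);print(n,c['vfov'],c['cx'],c['cy'],np.round(c['world_to_cam'],3).tolist())
E
```

```text
pics
{'time_s': 0.0, 'qpos': array([ 1.13748946,  0.61594329, -0.01259942,  1.42488645,  0.0081105 ,
        1.10342308, -0.04039174]), 'dq': array([ 1.56708864e-03,  1.24415267e-03, -5.57696929e-04, -1.11206456e-03,
       -5.38928414e-04, -4.37203195e-05, -7.39785329e-05]), 'joint_torque': array([ 9.06150376e-06, -4.58938873e+01,  2.09247172e-01, -1.65745568e+01,
       -6.09994959e-02,  2.05351337e-02,  2.11276183e-04]), 'tool_pos': array([ 0.2568717 , -0.59622062,  0.21746975]), 'eef_rot': array([-3.13898356e+00,  5.75964652e-05,  4.06872528e-01]), 'ft_force': array([ 0.84882913,  0.45137124, -0.18339431]), 'torque': array([ 0.01510154, -0.06560243,  0.03790241]), 'grip_force': 0.0, 'opening': 0.092986192979268}
top 44.62100861768575 318.4482386392444 234.19011708076408 [[0.016, -1.0, 0.005, 0.258], [-0.988, -0.016, -0.157, 0.564], [0.157, -0.003, -0.988, 1.04], [0.0, 0.0, 0.0, 1.0]]
side 49.983079025892884 316.98532652642615 235.70007178282202 [[0.82, -0.572, -0.023, -0.305], [-0.377, -0.509, -0.774, 0.395], [0.431, 0.643, -0.633, 0.465], [0.0, 0.0, 0.0, 1.0]]
```

View pics/top0.png

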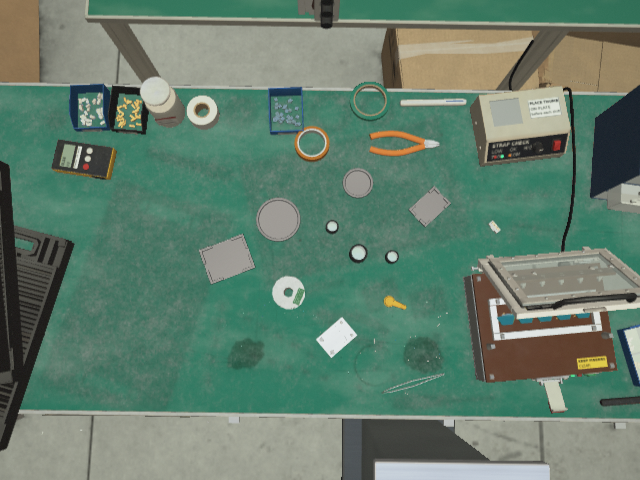

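View pics/side0.png

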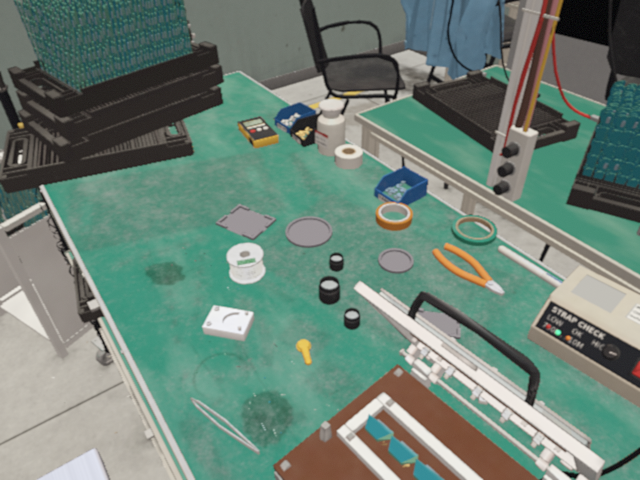

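The top view shows the spool at (289,293), the large loupe (358,253), the nest (337,337) and the plug (394,302). The rests are at (278,219) spool, (358,183) loupe, (227,258) nest and (430,206) plug. There is a fixture with a raised lid at right (470–640, 250–380).

```bash
cat > h.py <<'E'
import numpy as np,cv2
from station import eyes,status
class V:
    def __init__(s,n="top",load=None):
        s.p,s.d=eyes.capture(n)
        c=eyes.get_calibration(n);s.f=240/np.tan(np.radians(c['vfov']/2));s.cx,s.cy=c['cx'],c['cy']
        s.T=np.linalg.inv(c['world_to_cam']);s.W=c['world_to_cam']
        s.hsv=cv2.cvtColor(s.p,cv2.COLOR_RGB2HSV)
    def ray(s,uv,z):
        uv=np.atleast_2d(uv).astype(float)
        r=np.c_[(uv[:,0]-s.cx)/s.f,(uv[:,1]-s.cy)/s.f,np.ones(len(uv))]@s.T[:3,:3].T
        o=s.T[:3,3];return (o+r*((z-o[2])/r[:,2])[:,None])[:,:2]
    def cloud(s):
        v,u=np.mgrid[:480,:640];d=s.d
        P=np.stack([(u-s.cx)/s.f*d,(v-s.cy)/s.f*d,d],-1)@s.T[:3,:3].T+s.T[:3,3];P[d==0]=np.nan;return P
    def blob(s,mask,uv):
        "contour nearest to uv"
        m=mask.astype(np.uint8)
        cs=[c for c in cv2.findContours(m,cv2.RETR_EXTERNAL,cv2.CHAIN_APPROX_NONE)[0] if cv2.contourArea(c)>40]
        return min(cs,key=lambda c:-cv2.pointPolygonTest(c,uv,True))[:,0]
E
python3 - <<'E'
from h import *
for n,sd in (("top",dict(spool=(289,283),loupe=(358,253),nest=(337,337),plug=(390,302),Rs=(278,219),Rl=(358,183),Rn=(227,258),Rp=(430,206))),
 ("side",dict(spool=(245,250),loupe=(329,285),nest=(230,323),plug=(305,346),Rs=(309,231),Rl=(396,260),Rn=(246,221)))):
    s=V(n);h,sa,v=[s.hsv[...,i] for i in range(3)]
    P=s.cloud();print(n,"floor z",np.nanmedian(P[200:240,300:330,2]) if n=="top" else "")
    notgreen=~((h>65)&(h<95)&(sa>70))
    for k,uv in sd.items():
        z=dict(spool=.041,loupe=.034,nest=.018,plug=.008).get(k,.008)
        m=notgreen if k!='plug' else (h>15)&(h<35)&(sa>130)
        c=s.blob(m,uv);w=s.ray(c+0.0,z).astype(np.float32)
        mk=np.zeros((480,640),np.uint8);cv2.drawContours(mk,[c[:,None]],-1,1,-1)
        q=P[mk>0];q=q[~np.isnan(q[:,2])]
        (a,b),wh,an=cv2.minAreaRect(w*1000);cc,r=cv2.minEnclosingCircle(w*1000)
        mm=cv2.moments(w*1000)
        print(k,len(c),"rect",np.round([a,b,*wh,an],1),"circ",np.round([*cc,r],1),"cen",np.round([mm['m10']/mm['m00'],mm['m01']/mm['m00']],1),"z pct",np.round(np.percentile(q[:,2],[5,50,95]),3))
    if n=="top":
        H=P[...,2];hi=(H>.03)
        X=P[...,0];Y=P[...,1]
        for y0 in np.arange(-.6,.5,.05):
            r=[np.nanmax(np.where((abs(Y-y0-.025)<.025)&(abs(X-x0-.05)<.05),H,-1)) for x0 in np.arange(.3,.9,.1)]
            print("y",round(y0,2),np.round(r,2))
E
```

```text
top floor z 0.0033183401657640443
spool 118 rect [455.1 321.3  67.8  58.6   1.6] circ [457.1 324.4  37. ] cen [453.1 321.7] z pct [0.002 0.041 0.045]
loupe 62 rect [529.8 191.2  32.9  41.3  45.9] circ [531.6 193.1  21.9] cen [528.8 192.4] z pct [0.003 0.027 0.036]
nest 91 rect [372.3 231.5  45.7  65.1  41.5] circ [372.2 231.8  38.1] cen [372.6 231.6] z pct [0.009 0.018 0.022]
plug 51 rect [438.6 121.8  41.2  19.4  82.8] circ [436.1 121.9  21.3] cen [437.6 125.8] z pct [0.007 0.012 0.015]
Rs 192 rect [604.1 344.9  85.7 111.7  86.1] circ [601.  331.3  60.9] cen [595.5 345.2] z pct [0.001 0.005 0.01 ]
Rl 104 rect [669.6 192.6  59.9  62.   49.2] circ [674.8 193.3  36.5] cen [669.5 193.1] z pct [0.001 0.005 0.01 ]
Rn 175 rect [522.4 444.1  85.1  90.6  21.7] circ [516.8 441.9  56. ] cen [516.3 441.8] z pct [0.001 0.004 0.01 ]
Rp 110 rect [628.   57.4  69.9  71.6  44.7] circ [625.1  54.5  41.9] cen [624.5  53.9] z pct [0.    0.004 0.009]
y -0.6 [-1. -1. -1. -1. -1. -1. -1.]
y -0.55 [-1. -1. -1. -1. -1. -1. -1.]
y -0.5 [-1. -1. -1. -1. -1. -1. -1.]
y -0.45 [-1. -1. -1. -1. -1. -1. -1.]
y -0.
[... 1040 characters left out ...]
]
loupe 1795 rect [576.1  15.1 375.1 410.4  54.5] circ [550.7  -4.  248.4] cen [532.6 -25.9] z pct [0.003 0.08  0.282]
nest 137 rect [370.2 226.1  59.1  72.4  40.6] circ [369.6 225.2  44.7] cen [370.4 225.6] z pct [0.003 0.018 0.02 ]
plug 57 rect [433.8 122.   42.6  17.4  58.6] circ [435.1 121.2  21.7] cen [437.1 124.6] z pct [0.008 0.012 0.014]
Rs 4741 rect [ 789.7  846.2 1978.1 2623.6   50.1] circ [1065.5 1176.2 1425.9] cen [1138.5  952.9] z pct [-0.923 -0.063  0.157]
Rl 477 rect [719.  131.  125.9 209.4  18.2] circ [712.8 129.6 107.3] cen [714.7 140.1] z pct [0.002 0.004 0.013]
Rn 141 rect [519.8 440.7  88.   96.8  22.4] circ [516.  439.8  59. ] cen [515.4 439.5] z pct [0.002 0.004 0.009]
```

```bash
cat > m.py <<'E'
from h import *
def measure(s,sd,zs=None,draw=None):
    P=s.cloud();h,sa,v=[s.hsv[...,i].astype(int) for i in range(3)]
    k3=np.ones((5,5),np.uint8);out={}
    for k,uv in sd.items():
        z=dict(spool=.041,loupe=.034,nest=.018,plug=.008).get(k,.008)+(zs or 0)
        if k=='plug': m=(h>15)&(h<35)&(sa>130)
        elif k=='spool': m=(P[...,2]>.028+(zs or 0))
        elif k=='loupe': m=(P[...,2]>.018+(zs or 0))
        elif k=='nest': m=(sa<60)&(v>120)
        else: m=(sa<60)&(v>70)
        m=m.astype(np.uint8)
        if k in('spool','loupe'): m=cv2.medianBlur(m,3)
        if k[0]=='R': m=cv2.morphologyEx(m,cv2.MORPH_OPEN,k3)
        c=s.blob(m,uv);
        if draw is not None: cv2.drawContours(draw,[c[:,None]],-1,(0,0,255),1)
        c=cv2.convexHull(c)[:,0]
        w=s.ray(c+0.0,z).astype(np.float32)*1000
        (a,b),wh,an=cv2.minAreaRect(w);bx=cv2.boxPoints(((a,b),wh,an))
        e=max((bx[1]-bx[0],bx[2]-bx[1]),key=np.linalg.norm)
        cc,r=cv2.minEnclosingCircle(w);e2=cv2.fitEllipse(w)
        print(k,"rect",np.round([a,b,*wh],1),"longdir deg",np.round(np.degrees(np.arctan2(e[1],e[0]))%180,1),"circ",np.round([*cc,r],1),"ell",np.round([*e2[0],*e2[1]],1))
E
python3 - <<'E'
from m import *
s=V("top");im=s.p[...,::-1].copy()
measure(s,dict(spool=(289,293),loupe=(358,253),nest=(337,337),plug=(390,302),Rs=(278,219),Rl=(358,183),Rn=(227,258),Rp=(430,206)),draw=im)
print("cam",s.T[:3,3])
cv2.imwrite("pics/ov.png",cv2.resize(im[165:365,195:460],None,fx=3,fy=3,interpolation=2))
s=V("side");im=s.p[...,::-1].copy()
measure(s,dict(spool=(245,250),loupe=(329,285),nest=(230,323),plug=(305,346),Rs=(309,231),Rl=(396,260),Rn=(246,221)),draw=im)
print("cam",s.T[:3,3])
E
```

```text
spool rect [452.  320.9  58.2  58.6] longdir deg 154.6 circ [451.8 321.1  29.8] ell [451.7 321.1  58.8  59.5]
loupe rect [527.4 192.6  31.5  33.2] longdir deg 135.7 circ [527.  192.8  17.1] ell [526.9 192.9  33.2  34.1]
nest rect [372.5 231.6  45.5  64.6] longdir deg 130.8 circ [372.2 231.8  38.1] ell [372.3 232.3  58.9  85.1]
plug rect [438.6 121.8  41.2  19.4] longdir deg 82.8 circ [436.1 121.9  21.3] ell [437.1 123.1  21.6  43.5]
Rs rect [594.7 345.4  84.1  84.7] longdir deg 91.0 circ [594.3 345.7  43.6] ell [594.  345.7  85.4  86.7]
Rl rect [668.3 192.9  58.   56.4] longdir deg 0.5 circ [668.4 193.5  30.4] ell [668.5 193.1  59.3  60.6]
Rn rect [516.  441.3  71.2  90.3] longdir deg 111.5 circ [515.9 441.   54.2] ell [516.7 441.8  88.7 108.9]
Rp rect [624.   53.6  48.7  71.5] longdir deg 134.0 circ [625.   54.4  39.3] ell [624.9  53.5  60.8  82.8]
cam [0.38960126 0.27033729 1.11403048]
spool rect [450.7 316.8  59.7  67.5] longdir deg 91.1 circ [448.9 316.3  34.8] ell [450.  317.1  58.8  70. ]
loupe rect [523.6 185.3  45.3  32.2] longdir deg 53.7 circ [523.5 185.4  23.7] ell [523.5 185.4  33.7  50.4]
nest rect [370.  225.7  58.4  71.8] longdir deg 131.7 circ [369.1 225.6  44.3] ell [369.9 224.9  72.6  83.7]
plug rect [433.8 122.   42.6  17.4] longdir deg 58.6 circ [435.1 121.2  21.7] ell [435.9 122.2  20.9  43.5]
Rs rect [592.4 343.1  90.   86. ] longdir deg 53.6 circ [592.8 343.3  46.3] ell [593.2 343.3  87.4  92.7]
Rl rect [666.9 190.   64.   59.5] longdir deg 49.8 circ [668.1 190.1  33.4] ell [667.7 190.9  62.3  66.1]
Rn rect [515.  439.4  76.6  95.5] longdir deg 111.9 circ [515.  440.2  57.1] ell [515.9 441.4  89.7 119.4]
cam [ 0.19827227 -0.2722891   0.59332154]
```

View pics/ov.png

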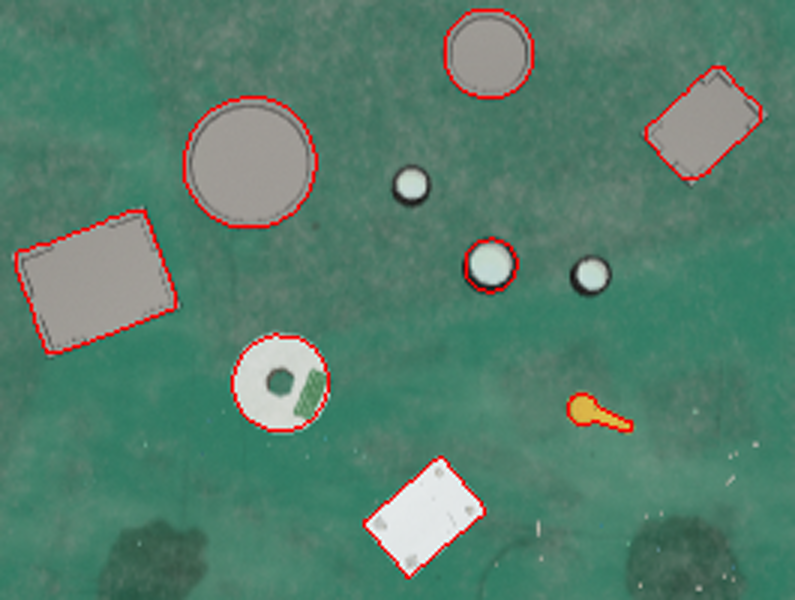

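Overlay contours fit all the parts and rests well: the middle of three loupes at crop (490,265) is the largest, and the plug head is at crop (582,409) with its tail at (630,428). Next I'll check the lid clearance near y = 0 and the first move.

```bash
cat >> m.py <<'E'
def go(x,y,yaw=None,z=None):
    "row entries to reach x,y(mm),z(mm), yaw(deg) from now"
    s=status.observe();p=s['tool_pos']*1000;c=np.cos(s['eef_rot'][2]);n=np.sin(s['eef_rot'][2])
    dx,dy=x-p[0],y-p[1];a=np.degrees(s['eef_rot'][2])
    print("x,y,z:",np.round([(c*dx+n*dy)/500,(n*dx-c*dy)/500,(p[2]-(z if z is not None else p[2]))/500],4),"turn", None if yaw is None else round(-((yaw-a+90)%180-90)/60,4),"at",np.round(p,1),round(a,2))
E
python3 - <<'E'
from m import *
for n in("top","side"):
    P=V(n).cloud();X,Y,Z=P[...,0],P[...,1],P[...,2]
    print(n)
    for y0 in np.arange(-.1,.06,.02):
        print(round(y0,2),[ (lambda q: round(float(np.percentile(q,97)),2) if len(q)>4 else None)(Z[(abs(Y-y0-.01)<.01)&(abs(X-x0-.025)<.025)]) for x0 in np.arange(.25,.65,.05)])
go(400,130,122,420)
E
```

```text
top
-0.1 [0.01, 0.08, 0.09, 0.3, 0.23, 0.15, 0.01, 0.01]
-0.08 [0.01, 0.08, 0.09, 0.29, 0.23, 0.15, 0.01, 0.01]
-0.06 [0.01, 0.08, 0.09, 0.27, 0.22, 0.14, 0.01, 0.01]
-0.04 [0.01, 0.08, 0.1, 0.27, 0.22, 0.14, 0.01, 0.01]
-0.02 [0.01, 0.01, 0.08, 0.26, 0.2, 0.13, 0.01, 0.01]
0.0 [0.01, 0.01, 0.01, 0.01, 0.01, 0.01, 0.01, 0.01]
0.02 [0.01, 0.01, 0.01, 0.01, 0.01, 0.01, 0.01, 0.01]
0.04 [0.01, 0.01, 0.01, 0.01, 0.01, 0.01, 0.01, 0.01]
side
-0.1 [None, None, 0.09, 0.3, 0.18, 0.13, 0.0, 0.0]
-0.08 [None, 0.08, 0.09, 0.29, 0.18, 0.13, 0.01, 0.0]
-0.06 [None, 0.08, 0.09, 0.27, 0.18, 0.13, 0.0, 0.0]
-0.04 [0.08, 0.08, 0.1, 0.27, 0.19, 0.11, 0.0, 0.0]
-0.02 [None, 0.0, 0.08, 0.27, 0.15, 0.11, 0.0, 0.0]
0.0 [0.0, 0.01, 0.0, None, None, 0.01, 0.0, 0.01]
0.02 [0.01, 0.01, 0.01, 0.0, 0.01, 0.0, 0.01, 0.01]
0.04 [0.01, 0.01, 0.01, 0.0, 0.0, 0.01, 0.0, 0.01]
x,y,z: [ 0.8376 -1.2219 -0.4031] turn 1.3552 at [ 257.2 -596.8  218.4] 23.31
```

```bash
python3 -m crank '[[1,0,0,-0.1,0],[1,0,0,-0.2,0],[1,0,0,-0.3,0],[1,0,0,-0.4,0],[1,0.1,-0.05,-0.4,-0.1],[1,0.2,-0.1,-0.4,-0.2],[1,0.3,-0.15,-0.4,-0.3],[1,0.4,-0.2,-0.4,-0.4],[1,0.5,-0.25,-0.4,-0.55],[1,0.6,-0.3,-0.4,-0.7],[1,0.68,-0.35,-0.4,-0.8],[1,0.68,-0.35,-0.4,-0.8]]'; python3 -c "
from m import *
go(500,0,110,420);go(480,200,122,420)"
```

```text
time_s: 1.6
tool_pos: [0.5024, -0.2973, 0.4189]
eef_rot: [3.141, -0.003, 1.252]
ft_force: [0.3, -0.5, -0.0]
opening: 0.0932
grip_force: 0.0
x,y,z: [ 0.5632 -0.1911 -0.0022] turn -0.6379 at [ 502.4 -297.3  418.9] 71.73
x,y,z: [ 0.9304 -0.3545 -0.0022] turn -0.8379 at [ 502.4 -297.3  418.9] 71.73
```

```bash
python3 -m crank '[[1,0.09,-0.035,0,-0.08],[1,0.18,-0.07,0,-0.16],[1,0.27,-0.1,0,-0.24],[1,0.36,-0.14,0,-0.32],[1,0.45,-0.17,0,-0.4],[1,0.54,-0.2,0,-0.5],[1,0.63,-0.24,0,-0.6],[1,0.72,-0.27,0.05,-0.7],[1,0.81,-0.31,0.1,-0.84],[1,0.93,-0.355,0.2,-0.84],[1,0.93,-0.355,0.3,-0.84],[1,0.93,-0.355,0.4,-0.84],[1,0.93,-0.355,0.4,-0.84]]'; python3 -c "
from m import *
go(372,231.5,131,8);go(372,231.5,131,100)"
```

```text
time_s: 2.9
tool_pos: [0.4791, 0.1958, 0.2155]
eef_rot: [-3.137, -0.001, 2.126]
ft_force: [-0.3, 0.3, 0.4]
opening: 0.0932
grip_force: 0.0
x,y,z: [ 0.1736 -0.1444  0.4149] turn -0.1527 at [479.1 195.8 215.5] 121.84
x,y,z: [ 0.1736 -0.1444  0.2309] turn -0.1527 at [479.1 195.8 215.5] 121.84
```

```bash
python3 -m crank '[[1,0.09,-0.075,0.05,-0.1],[1,0.174,-0.144,0.1,-0.15],[1,0.174,-0.144,0.2,-0.15],[1,0.174,-0.144,0.3,-0.15],[1,0.174,-0.144,0.36,-0.15],[1,0.174,-0.144,0.4,-0.15],[1,0.174,-0.144,0.42,-0.15],[1,0.174,-0.144,0.42,-0.15],[1,0.174,-0.144,0.42,-0.15]]'; python3 -c "
from m import *
go(372,231.5,131,5)"
```

```text
time_s: 3.8
tool_pos: [0.3748, 0.2324, 0.0095]
eef_rot: [3.14, 0.0, 2.281]
ft_force: [0.6, 0.5, -0.4]
opening: 0.0931
grip_force: 0.0
x,y,z: [ 0.0023 -0.0055  0.009 ] turn -0.0051 at [374.8 232.4   9.5] 130.69
```

```bash
python3 -m crank '[[1,0.002,-0.004,0.006,0],[0,0.002,-0.004,0.006,0],[0,0.002,-0.004,0.006,0],[0,0.002,-0.004,0.006,0],[0,0.002,-0.004,0.006,0],[0,0.002,-0.004,0.006,0],[0,0.002,-0.004,0.006,0]]'; python3 -m crank '[[0,0,0,-0.02,0],[0,0,0,-0.08,0],[0,0,0,-0.16,0],[0,0,0,-0.16,0]]'; python3 -c "
from m import *
go(516,441.3,111.5,8)"
```

```text
time_s: 4.5
tool_pos: [0.3719, 0.2313, 0.0057]
eef_rot: [3.142, -0.0, 2.281]
ft_force: [-0.3, 1.1, 0.7]
opening: 0.0495
grip_force: 0.0
time_s: 4.9
tool_pos: [0.3739, 0.2331, 0.0896]
eef_rot: [3.133, 0.001, 2.281]
ft_force: [1.1, -0.4, -1.3]
opening: 0.0435
grip_force: 30.0
x,y,z: [0.1306 0.4869 0.1631] turn 0.3197 at [373.9 233.1  89.6] 130.68
```

```bash
python3 -m crank '[[0,0.025,0.09,0,0.06],[0,0.05,0.18,0,0.12],[0,0.075,0.27,0,0.18],[0,0.1,0.36,0,0.25],[0,0.12,0.44,0,0.32],[0,0.13,0.487,0,0.32],[0,0.13,0.487,0.06,0.32],[0,0.13,0.487,0.11,0.32],[0,0.13,0.487,0.13,0.32],[0,0.13,0.487,0.13,0.32],[0,0.13,0.487,0.13,0.32]]'; python3 -c "
from m import *
go(516,441.3,111.5,8)
s=V('side');cv2.imwrite('pics/n1.png',cv2.resize(s.p[150:290,170:350,::-1],None,fx=4,fy=4,interpolation=2))"
```

```text
time_s: 6.0
tool_pos: [0.5143, 0.4397, 0.0213]
eef_rot: [3.141, -0.001, 1.946]
ft_force: [-0.1, 0.5, -0.9]
opening: 0.0435
grip_force: 30.0
x,y,z: [0.0017 0.0043 0.0266] turn 0.0001 at [514.3 439.7  21.3] 111.5
```

View pics/n1.png

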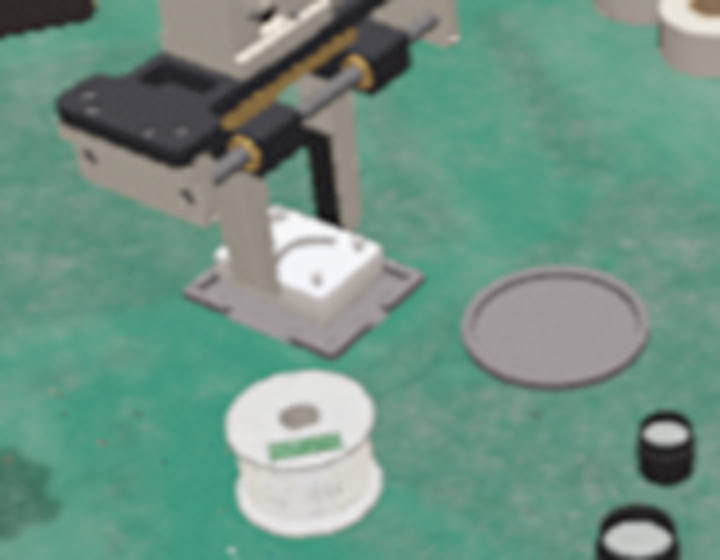

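The nest block at crop (300,260) is held level over its rest and aligned with it, with the fingers in the gaps. I'll lower it gently and read the force.

```bash
python3 -m crank '[[0,0.002,0.003,0.008,0],[0,0.002,0.003,0.012,0],[0,0.002,0.003,0.016,0],[0,0.002,0.003,0.016,0]]'; python3 -m crank '[[0,0,0,0.004,0],[0,0,0,0.004,0]]'
```

```text
time_s: 6.45
tool_pos: [0.5156, 0.4414, 0.0148]
eef_rot: [3.14, -0.0, 1.946]
ft_force: [-1.4, -0.5, 6.5]
opening: 0.0434
grip_force: 30.0
time_s: 6.65
tool_pos: [0.5156, 0.4414, 0.0147]
eef_rot: [3.14, 0.0, 1.946]
ft_force: [-1.6, -4.1, 14.2]
opening: 0.0435
grip_force: 30.0
```

```bash
python3 -m crank '[[0.65,0,0,-0.003,0],[0.65,0,0,-0.003,0],[0.65,0,0,-0.003,0],[0.65,0,0,-0.02,0],[0.65,0,0,-0.1,0],[1,0,0,-0.2,0],[1,0,0,-0.2,0]]'; python3 -c "
from m import *
go(452,321,122,12)"
```

```text
time_s: 7.35
tool_pos: [0.5183, 0.4455, 0.1191]
eef_rot: [3.127, -0.007, 1.946]
ft_force: [0.6, 1.0, 1.3]
opening: 0.0717
grip_force: 0.0
x,y,z: [-0.1831 -0.2146  0.2142] turn -0.1752 at [518.3 445.5 119.1] 111.49
```

```bash
python3 -m crank '[[1,-0.06,-0.07,0,-0.06],[1,-0.12,-0.14,0,-0.12],[1,-0.18,-0.21,0,-0.18],[1,-0.183,-0.215,0,-0.18],[1,-0.183,-0.215,0.04,-0.18],[1,-0.183,-0.215,0.1,-0.18],[1,-0.183,-0.215,0.15,-0.18],[1,-0.183,-0.215,0.19,-0.18],[1,-0.183,-0.215,0.21,-0.18],[1,-0.183,-0.215,0.21,-0.18]]'; python3 -c "
from m import *
go(452,321,122,10)"
```

```text
time_s: 8.35
tool_pos: [0.4482, 0.3165, 0.0046]
eef_rot: [-3.14, -0.0, 2.135]
ft_force: [0.4, -0.5, 0.1]
opening: 0.0927
grip_force: 0.0
x,y,z: [ 0.0036  0.0113 -0.0107] turn 0.0054 at [448.2 316.5   4.6] 122.33
```

```bash
python3 -m crank '[[1,0.004,0.011,-0.01,0],[1,0.004,0.011,-0.01,0],[0,0.004,0.011,-0.01,0],[0,0.004,0.011,-0.01,0],[0,0.004,0.011,-0.01,0],[0,0.004,0.011,-0.01,0],[0,0.004,0.011,-0.01,0],[0,0.004,0.011,-0.01,0],[0,0.004,0.011,-0.01,0]]'; python3 -m crank '[[0,0,0,-0.02,0],[0,0,0,-0.08,0],[0,0,0,-0.12,0],[0,0,0,-0.12,0],[0,0,0,-0.12,0]]';python3 -c "
from m import *
go(594.3,345.5,122,13)"
```

```text
time_s: 9.25
tool_pos: [0.4522, 0.321, 0.0107]
eef_rot: [-3.142, 0.0, 2.135]
ft_force: [0.1, 0.1, 0.6]
opening: 0.0572
grip_force: 39.1
time_s: 9.75
tool_pos: [0.4521, 0.3204, 0.0705]
eef_rot: [-3.141, 0.0, 2.134]
ft_force: [-0.1, -0.4, -4.1]
opening: 0.057
grip_force: 37.4
x,y,z: [-0.1096  0.2673  0.115 ] turn 0.0049 at [452.1 320.4  70.5] 122.29
```

```bash
python3 -m crank '[[0,-0.03,0.07,0,0],[0,-0.06,0.14,0,0],[0,-0.09,0.21,0,0],[0,-0.11,0.267,0,0],[0,-0.11,0.267,0.05,0],[0,-0.11,0.267,0.08,0],[0,-0.11,0.267,0.1,0],[0,-0.11,0.267,0.106,0],[0,-0.11,0.267,0.106,0],[0,-0.11,0.267,0.106,0]]';python3 -c "
from m import *
go(594.3,345.5,122,13)"
```

```text
time_s: 10.75
tool_pos: [0.5946, 0.3465, 0.0186]
eef_rot: [3.14, -0.0, 2.135]
ft_force: [-0.2, 0.3, -3.2]
opening: 0.0569
grip_force: 37.4
x,y,z: [-0.0013 -0.0016  0.0113] turn 0.0056 at [594.6 346.5  18.6] 122.34
```

```bash
python3 -m crank '[[0,-0.001,-0.001,0.004,0],[0,-0.001,-0.001,0.008,0],[0,-0.001,-0.001,0.01,0],[0,-0.001,-0.001,0.01,0]]'
```

```text
time_s: 11.15
tool_pos: [0.5946, 0.3451, 0.0138]
eef_rot: [3.141, 0.0, 2.134]
ft_force: [-1.7, -1.4, 2.2]
opening: 0.0571
grip_force: 37.3
```

```bash
python3 -m crank '[[1,0,0,0,0],[1,0,0,0,0],[1,0,0,0,0],[1,0,0,0,0],[1,0,0,-0.02,0],[1,0,0,-0.1,0],[1,0,0,-0.2,0],[1,0,0,-0.2,0]]'; python3 -c "
from m import *
print(status.observe()['opening'])
go(527.2,192.8,60,9);go(527.2,192.8,60,60)"
```

```text
time_s: 11.95
tool_pos: [0.5982, 0.3494, 0.1218]
eef_rot: [3.125, -0.002, 2.134]
ft_force: [0.6, 1.2, 0.7]
opening: 0.0931
grip_force: 0.0
0.09312651748052041
x,y,z: [-0.1889 -0.2873  0.2256] turn 1.0379 at [598.2 349.4 121.8] 122.28
x,y,z: [-0.1889 -0.2873  0.1236] turn 1.0379 at [598.2 349.4 121.8] 122.28
```

```bash
python3 -m crank '[[0.62,-0.05,-0.08,0,0.14],[0.62,-0.1,-0.15,0,0.28],[0.62,-0.15,-0.22,0,0.42],[0.62,-0.18,-0.28,0,0.56],[0.62,-0.18,-0.28,0,0.7],[0.62,-0.18,-0.28,0,0.84],[0.62,-0.18,-0.28,0.03,1],[0.62,-0.18,-0.28,0.08,1],[0.62,-0.18,-0.28,0.1,1],[0.62,-0.18,-0.28,0.1,1],[0.62,-0.18,-0.28,0.1,1]]'; python3 -c "
from m import *
print(status.observe()['opening'])
go(527.2,192.8,60,9)
s=V('top');cv2.imwrite('pics/l1.png',cv2.resize(s.p[165:315,200:400,::-1],None,fx=4,fy=4,interpolation=2))"
```

```text
time_s: 13.05
tool_pos: [0.5245, 0.1946, 0.0632]
eef_rot: [3.141, -0.001, 1.088]
ft_force: [0.5, 0.3, 0.6]
opening: 0.0575
grip_force: 0.0
0.05747979899645984
x,y,z: [-0.0007  0.0065  0.1084] turn 0.039 at [524.5 194.6  63.2] 62.34
```

View pics/l1.png

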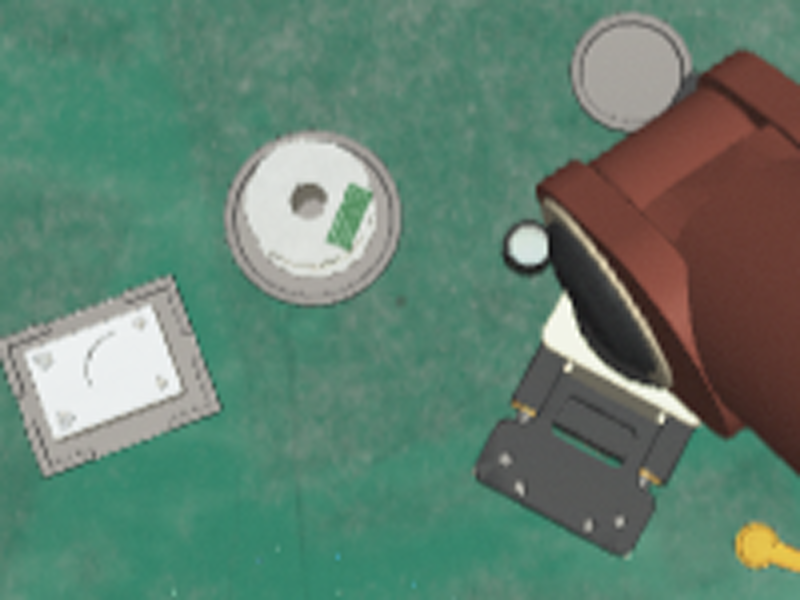

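Nest block at crop (105,370) and spool at (310,205) both sit inside their rims. The gripper is over the loupe, and the small loupe at (525,245) is clear. Next: descend and grip.

```bash
python3 -m crank '[[0.62,-0.001,0.006,0.03,0.03],[0.62,-0.001,0.006,0.07,0.03],[0.62,-0.001,0.006,0.1,0.03],[0.62,-0.001,0.006,0.107,0.03],[0.62,-0.001,0.006,0.107,0.03],[0,-0.001,0.006,0.107,0.03],[0,-0.001,0.006,0.107,0.03],[0,-0.001,0.006,0.107,0.03],[0,-0.001,0.006,0.107,0.03],[0,-0.001,0.006,0.107,0.03],[0,-0.001,0.006,0.107,0.03]]'; python3 -m crank '[[0,0,0,-0.02,0],[0,0,0,-0.08,0],[0,0,0,-0.12,0],[0,0,0,-0.12,0],[0,0,0,-0.12,0]]'; python3 -c "
from m import *
go(668.4,193.2,60,12)"
```

```text
time_s: 14.2
tool_pos: [0.527, 0.1926, 0.0098]
eef_rot: [3.141, -0.001, 1.056]
ft_force: [0.4, 0.2, 5.3]
opening: 0.0329
grip_force: 30.0
time_s: 14.7
tool_pos: [0.5262, 0.1923, 0.0692]
eef_rot: [-3.142, 0.0, 1.056]
ft_force: [-0.2, -0.1, -0.3]
opening: 0.033
grip_force: 30.0
x,y,z: [0.1416 0.2466 0.1145] turn 0.0085 at [526.2 192.3  69.2] 60.51
```

```bash
python3 -m crank '[[0,0.04,0.07,0,0],[0,0.08,0.14,0,0],[0,0.12,0.21,0,0],[0,0.142,0.247,0,0],[0,0.142,0.247,0.05,0],[0,0.142,0.247,0.08,0],[0,0.142,0.247,0.1,0],[0,0.142,0.247,0.105,0],[0,0.142,0.247,0.105,0],[0,0.142,0.247,0.105,0]]';python3 -c "
from m import *
go(668.4,193.2,60,12.5)"
```

```text
time_s: 15.7
tool_pos: [0.6694, 0.1938, 0.0176]
eef_rot: [3.141, -0.001, 1.056]
ft_force: [-0.8, -0.4, -0.7]
opening: 0.0329
grip_force: 30.0
x,y,z: [-0.0021 -0.001   0.0102] turn 0.0088 at [669.4 193.8  17.6] 60.53
```

```bash
python3 -m crank '[[0,-0.002,-0.001,0.004,0],[0,-0.002,-0.001,0.008,0],[0,-0.002,-0.001,0.01,0],[0,-0.002,-0.001,0.01,0]]'
```

```text
time_s: 16.1
tool_pos: [0.6683, 0.1928, 0.0128]
eef_rot: [3.141, -0.0, 1.056]
ft_force: [-0.9, -0.2, 4.5]
opening: 0.0329
grip_force: 30.0
```

```bash
python3 -m crank '[[0.62,0,0,-0.001,0],[0.62,0,0,-0.001,0],[0.62,0,0,-0.001,0],[0.62,0,0,-0.001,0],[0.62,0,0,-0.02,0],[0.62,0,0,-0.1,0],[0.62,0,0,-0.2,0],[0.62,0,0,-0.2,0],[0.62,0,0,-0.2,0]]'
python3 - <<'E'
from m import *
for n,z in(("top",.008),("side",.008)):
    s=V(n);p=cv2.imread(f"pics/{n}0.png");hs=cv2.cvtColor(p,cv2.COLOR_BGR2HSV)
    m=(hs[...,0]>15)&(hs[...,0]<35)&(hs[...,1]>130)
    uv=(390,302) if n=="top" else (305,346)
    c=s.blob(m,uv);mk=np.zeros((480,640),np.uint8);cv2.drawContours(mk,[c[:,None]],-1,1,-1)
    v,u=np.nonzero(mk);w=s.ray(np.c_[u,v],z)*1000
    mean,ev=cv2.PCACompute(w,mean=None);a=ev[0]*np.sign(ev[0][1]);t=(w-mean)@a;q=(w-mean)@np.array([-a[1],a[0]])
    hx=t>t.max()-16
    mid=mean[0]+a*(t.max()+t.min())/2+np.array([-a[1],a[0]])*(q.max()+q.min())/2
    print(n,"dir",np.degrees(np.arctan2(a[1],a[0])),"mean",mean,"mid",mid,"len",np.ptp(t),np.ptp(q),"head width",np.ptp(q[hx]))
go(437,122,67,100)
E
```

```text
time_s: 17.0
tool_pos: [0.6691, 0.1933, 0.1143]
eef_rot: [3.139, -0.003, 1.056]
ft_force: [-0.8, -0.5, -1.1]
opening: 0.0575
grip_force: 0.0
top dir 69.7939704845081 mean [[437.36612416 125.31083157]] mid [435.93068856 122.0167242 ] len 42.60518345704979 19.621706859442625 head width 19.621706859442625
side dir 69.57820351492367 mean [[436.81855362 124.01629769]] mid [435.692641   121.02519484] len 43.38767372908561 18.56067205891808 head width 18.56067205891808
x,y,z: [-0.3491 -0.3314  0.0217] turn -0.1081 at [667.2 192.4 110.9] 60.51
```

```bash
python3 -m crank '[[0.5,-0.06,-0.06,0,-0.05],[0.5,-0.12,-0.12,0,-0.1],[0.5,-0.18,-0.18,0,-0.16],[0.5,-0.24,-0.23,0,-0.16],[0.5,-0.3,-0.29,0,-0.16],[0.5,-0.345,-0.335,0,-0.16],[0.5,-0.345,-0.335,0.05,-0.16],[0.5,-0.345,-0.335,0.1,-0.16],[0.5,-0.345,-0.335,0.14,-0.16],[0.5,-0.345,-0.335,0.16,-0.16],[0.5,-0.345,-0.335,0.16,-0.16],[0.5,-0.345,-0.335,0.16,-0.16]]'; python3 -c "
from m import *
go(437.7,126.4,69.8,4)
s=V('side');cv2.imwrite('pics/p1.png',cv2.resize(s.p[220:400,200:440,::-1],None,fx=3,fy=3,interpolation=2))"
```

```text
time_s: 18.3
tool_pos: [0.4372, 0.1252, 0.0316]
eef_rot: [-3.141, 0.0, 1.224]
ft_force: [0.0, 0.0, 0.3]
opening: 0.0465
grip_force: 0.0
x,y,z: [0.0026 0.     0.0552] turn 0.0052 at [437.2 125.2  31.6] 70.11
```

View pics/p1.png

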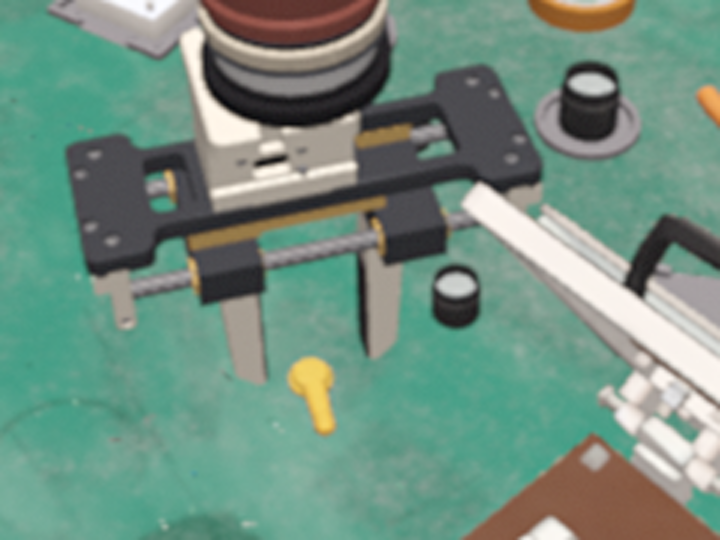

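The loupe stands in its dish at crop (588,105). The open fingers straddle the plug's head at (310,375), and the small loupe at (456,297) is clear. Next: descend and grip.

```bash
python3 -m crank '[[0.5,0.003,0,0.02,0],[0.5,0.003,0,0.04,0],[0.5,0.003,0,0.055,0],[0.5,0.003,0,0.055,0],[0,0.003,0,0.055,0],[0,0.003,0,0.055,0],[0,0.003,0,0.055,0],[0,0.003,0,0.055,0],[0,0.003,0,0.055,0],[0,0.003,0,0.055,0],[0,0.003,0,0.055,0]]'; python3 -m crank '[[0,0,0,-0.02,0],[0,0,0,-0.08,0],[0,0,0,-0.12,0],[0,0,0,-0.12,0],[0,0,0,-0.12,0]]'; python3 -c "
from m import *
s=V('side');cv2.imwrite('pics/p2.png',cv2.resize(s.p[220:400,200:440,::-1],None,fx=3,fy=3,interpolation=2))
u=np.radians(134);print(624.5+5*np.cos(u),53.7+5*np.sin(u));go(624.5+5*np.cos(u),53.7+5*np.sin(u),134,7)"
```

```text
time_s: 19.45
tool_pos: [0.438, 0.1266, 0.0044]
eef_rot: [3.141, -0.0, 1.224]
ft_force: [-0.1, -0.6, 1.2]
opening: 0.0174
grip_force: 30.0
time_s: 19.95
tool_pos: [0.4379, 0.1264, 0.0646]
eef_rot: [3.141, -0.001, 1.223]
ft_force: [0.5, 0.6, 0.8]
opening: 0.0174
grip_force: 30.0
621.026708147705 57.296699001693256
x,y,z: [-0.0047  0.3922  0.114 ] turn -1.065 at [437.4 126.2  64. ] 70.1
```

View pics/p2.png

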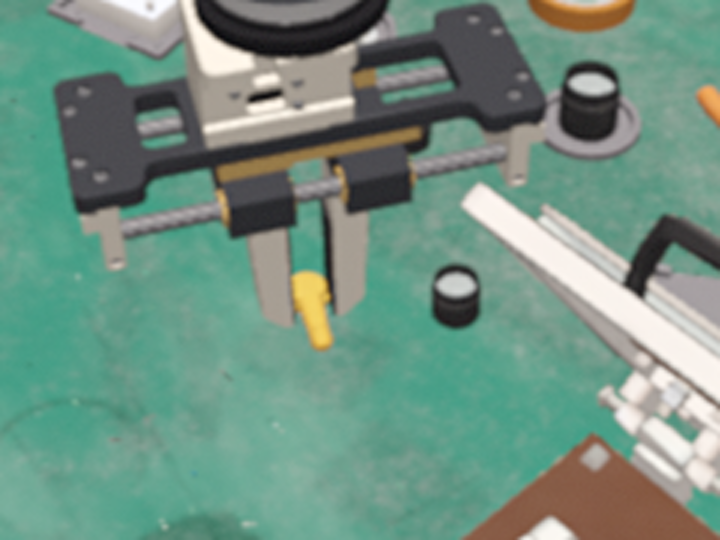

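The plug is held level by its head at crop (310,300). I'll carry it around the lid on the +y side and look before lowering.

```bash
python3 -m crank '[[0,0.02,0.05,-0.05,-0.1],[0,0.04,0.12,-0.08,-0.2],[0,0.06,0.18,-0.08,-0.3],[0,0.08,0.24,-0.08,-0.44],[0,0.11,0.29,-0.08,-0.58],[0,0.131,0.341,-0.08,-0.72],[0,0.1,0.35,-0.08,-0.86],[0,0.06,0.365,-0.08,-1],[0,0.03,0.38,-0.08,-1],[0,-0.002,0.392,-0.08,-1],[0,-0.002,0.392,0,-1],[0,-0.002,0.392,0.04,-1],[0,-0.002,0.392,0.04,-1],[0,-0.002,0.392,0.04,-1]]'; python3 -c "
from m import *
go(621,57.3,134,7)
s=V('side');cv2.imwrite('pics/p3.png',cv2.resize(s.p[180:380,330:590,::-1],None,fx=3,fy=3,interpolation=2))
s=V('top');cv2.imwrite('pics/p4.png',cv2.resize(s.p[130:330,340:600,::-1],None,fx=3,fy=3,interpolation=2))"
```

```text
time_s: 21.4
tool_pos: [0.6219, 0.0591, 0.0444]
eef_rot: [3.141, -0.0, 2.27]
ft_force: [-0.4, -0.2, 0.2]
opening: 0.0169
grip_force: 30.0
x,y,z: [-0.0017 -0.0037  0.0748] turn -0.0657 at [621.9  59.1  44.4] 130.06
```

View pics/p3.png

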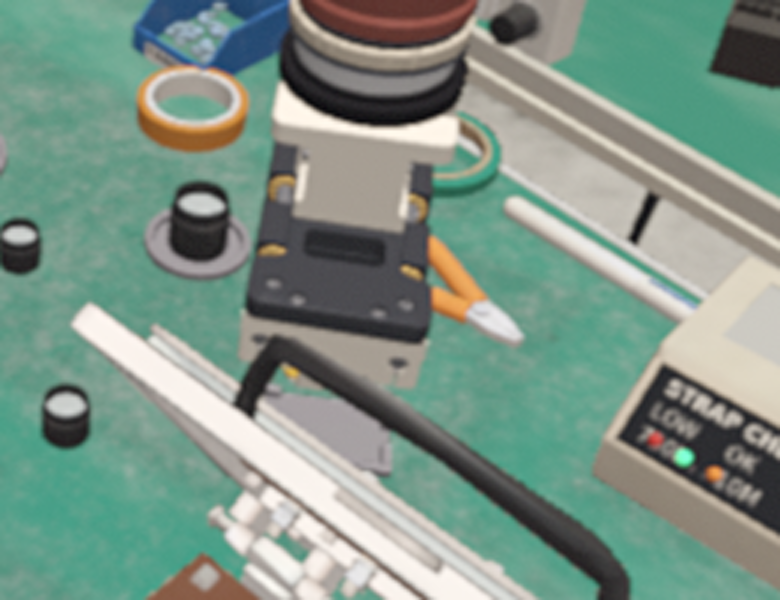

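View pics/p4.png

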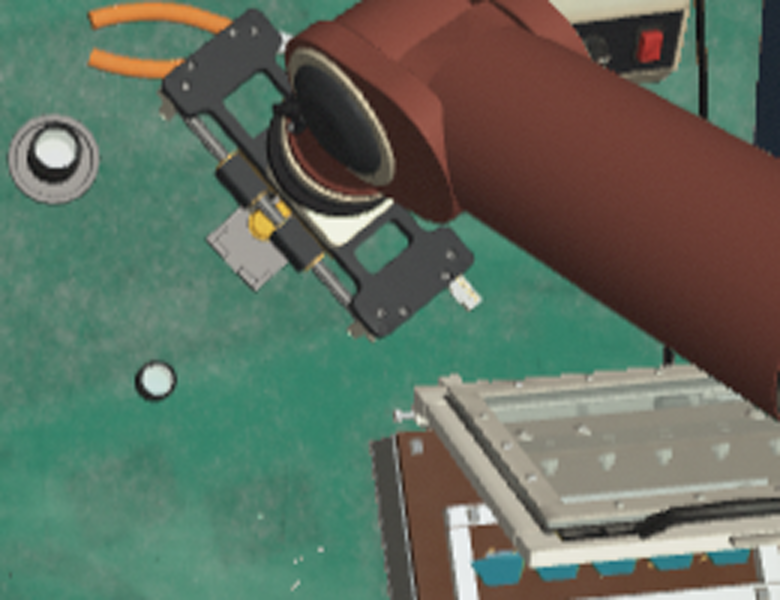

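In the top view the gripper's end at (380,335) clears the lid corner (420,390), and the plug at (268,215) is over its rest. Lowering it now.

```bash
python3 -m crank '[[0,-0.002,-0.003,0.03,-0.06],[0,-0.002,-0.003,0.05,-0.06],[0,-0.002,-0.003,0.06,-0.06],[0,-0.002,-0.003,0.068,-0.06],[0,-0.002,-0.003,0.072,-0.06],[0,-0.002,-0.003,0.072,-0.06]]'; python3 -c "
from m import *
go(621,57.3,134,7.4)"
```

```text
time_s: 22.1
tool_pos: [0.6214, 0.0573, 0.0082]
eef_rot: [3.141, -0.0, 2.333]
ft_force: [-0.8, -0.1, -0.3]
opening: 0.0172
grip_force: 30.0
x,y,z: [ 0.0004 -0.0006  0.0016] turn -0.005 at [621.4  57.3   8.2] 133.7
```

```bash
python3 -m crank '[[0,0,0,0.002,0],[0,0,0,0.002,0],[0.4,0,0,0.002,0],[0.4,0,0,0.002,0],[0.4,0,0,0.002,0],[0.4,0,0,0.002,0],[0.4,0,0,-0.03,0],[0.4,0,0,-0.1,0],[0.4,0,0,-0.2,0],[0.4,0,0,-0.2,0],[0.4,0,0,-0.2,0]]'; python3 -c "
from m import *
go(640,250,120,300)"
```

```text
time_s: 23.2
tool_pos: [0.6223, 0.0574, 0.1107]
eef_rot: [3.138, 0.003, 2.334]
ft_force: [-0.6, -1.1, -0.2]
opening: 0.0371
grip_force: 0.0
x,y,z: [ 0.2539  0.2917 -0.3787] turn 0.2284 at [622.3  57.4 110.7] 133.71
```

```bash
python3 -m crank '[[0.4,0,0,-0.1,0],[0.4,0,0,-0.2,0],[0.4,0,0,-0.3,0],[0.4,0,0,-0.4,0],[0.4,0,0,-0.5,0],[0.4,0.05,-0.05,-0.6,0],[0.4,0.1,-0.1,-0.6,0],[0.4,0.15,-0.15,-0.6,0],[0.4,0.2,-0.2,-0.6,0],[0.4,0.25,-0.26,-0.6,0],[0.4,0.25,-0.26,-0.6,0],[0.4,0.25,-0.26,-0.6,0]]'
python3 - <<'E'
from m import *
s=V("top");im=s.p[...,::-1].copy()
cv2.imwrite("pics/f.png",cv2.resize(im[130:330,195:460],None,fx=3,fy=3,interpolation=2))
h,sa,v=[s.hsv[...,i].astype(int) for i in range(3)]
try: measure(s,dict(plug=(430,206),spool=(280,213),loupe=(358,180)),zs=.003)
except Exception as e: print(e)
P=s.cloud();
m=((sa<60)&(v>190)).astype(np.uint8);c=s.blob(m,(227,255));print("nest",np.round(cv2.minAreaRect(s.ray(c,.021).astype(np.float32)*1000)[:2],1), cv2.minAreaRect(s.ray(c,.021).astype(np.float32)*1000)[2])
E
```

```text
time_s: 24.4
tool_pos: [0.4405, 0.057, 0.4078]
eef_rot: [-3.14, 0.001, 2.333]
ft_force: [0.6, 1.1, -0.2]
opening: 0.0372
grip_force: 0.0
plug rect [625.7  53.6  17.6  42. ] longdir deg 135.7 circ [625.9  53.8  21.1] ell [625.   54.1  20.3  43.2]
spool rect [593.6 345.9  58.8  57.7] longdir deg 1.3 circ [593.9 345.2  29.9] ell [593.9 345.2  59.   59.5]
loupe rect [665.8 194.   35.1  30.3] longdir deg 0.4 circ [665.8 193.8  18.3] ell [665.8 194.   32.6  36.6]
nest [[516.2 441.8]
 [ 44.6  64.1]] 21.85996437072754
```

View pics/f.png

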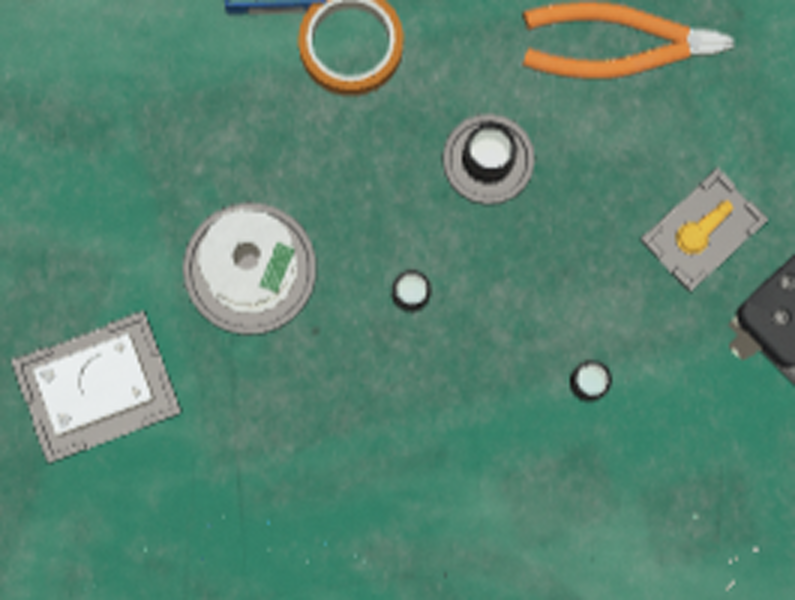

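All four are centred in their rests in the final view: nest (93,383), spool (247,262), loupe (488,153), plug (705,228). The measured positions are within about 3 mm of the recess centres. Cutters and tape are untouched and the arm is clear.

```bash
python3 -c "
from station import job
print(job.finish_job())"
```

```text
the job is handed in; nothing more can be done
None
```

I put the spool, loupe, nest block and plug in their matching rests, each about 3 mm or less off centre by camera, left the cutters and tape roll where they were, and handed the job in at about 24 s; the hand-in gave no verdict.

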